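# Load a cleat into the boring jig along its fence

## Robot

A 6-joint arm with a two-finger parallel gripper is mounted at the origin on the work surface. World frame = base frame: x ahead of the robot, y to its left, z up, the work surface at z = 0. Lengths are in m, angles in rad, forces in N, time in s.
With the tool pointing down it reaches from about 0.35 to 0.725 m from the base axis. Payload 4.3 kg.
Tool frame: the origin (TCP) lies between the finger pads; the fingertips stand bot.finger_overhang ahead of it and the grasp point (between the pads) lies 2 mm behind it (bot.finger_overhang is the distance from the TCP to the fingertips, in m); z points along the fingers, y is the line along which they close (so a half turn about z gives the same grasp; the last joint's range is limited). The gripper opens to 85 mm and grips with 20 to 120 N. Pads are 22 mm wide; open, the fingers measure 114 mm over their backs; the gripper's body (76 mm by 85 mm) begins 54 mm behind the grasp point. The pads swing forward as they close: fully open they stand 13 mm farther back than shut.
Start: joints at [1.013, 0.377, 0.081, 1.274, 0, 1.46], TCP at [0.249, 0.518, 0.248] pointing down, gripper open.
Joint ranges: [-2.72, 2.72], [-0.84, 1.66], [-1.02, 1.22], [-1.77, 2.12], [-1.37, 1.28], [-3.14, 3.14]. Speed limits (rad/s): [2.57, 2.57, 3.14, 3.14, 3.14, 3.14].

## Interface

Orientations are given as a rotation vector (axis times angle).
In Python, from bench import bot gives the robot as it stands. The module is installed in compiled form; this text tells all that it offers.
- The arm moves only by the tool servo_tool, never from a script. Its argument "increments" is a list of rows, each a list of 2 entries, a list of its own where there are three numbers: the shift along the world's x, y, z in m, then the turn, a rotation vector about the world's x, y, z in rad. A call has exactly 5 rows; each row shifts and turns the commanded pose from where the row before left it; what a row does not reach is not made up. A row lasts 1/10 s, in which the tool goes at most 50 mm and 8.59 degrees, less where a joint would pass 70% of its speed; a pose out of reach is approached as far as the arm can. A call is refused whole if a number of a shift passes 0.05 or a number of a turn 0.15, either way. A call with a gripper value outside its range is refused whole. "hand" is the finger opening in m, from 0 to 0.0854, set as the call begins (left out, the last holds). The fingers move at their own pace and stop on an object; "grip_force" is the grip in N (left out, the last holds). Time passes only in rows, so rows that do not move let the fingers close, or fill a call up. It gives the time, the measured TCP pose, the force, the opening and the grip force at its end, in the units of the state.
- bot.get_state(): the state, without advancing time (a new reading comes with each control period).
- bot.camera(name): name is "scene" or "top" or "wrist"; returns a dict with "img" (400x640x3 uint8, red, green, blue), "K" (3x3 intrinsics, pixels), "xyz" and "rotation" of the camera in the world. Camera axes: x right, y down, z forward; pixel columns grow to the right and rows downward; lengths in m; the calibration is good to about 2 mm. A picture is of the moment at which its call begins. There is no depth.
- bot.job_done(): hands the job in; it is judged then, once.
The state is a dict: "time": time; "joints": joint angles; "qd": joint speeds; "joint_efforts": joint torques, N m; "eef_pos": TCP position; "eef_rot": TCP orientation; "wrist_force": force on the tool from outside, world axes, zero at the start; "torque": the same for the moment, N m; "finger_gap": finger opening in m; "grip_force": force on a finger pad.
Only numpy, scipy, OpenCV 4.12 (cv2) and the standard library are available. Lean on these libraries where they do the work, as an engineer would, in place of code of your own. Each camera call takes 0.05 s, during which the arm holds its last target. There are 200 camera calls.

## Task

Load the boring jig with the longer of the two wooden cleats lying on its bed, without picking it up: only push and slide it, never letting it leave the bed. First push it flush against the long fence, out in the open before the pocket, then slide it along the fence into the pocket, under the metal bush bar and fully home against the end stop. Leave the shorter cleat, the tin of screws and the tools on the bench where they are.

Things in the scene. Friction and masses are not known exactly. Their poses are not given: they have to be found in the camera images.
- jig: Boring jig screwed to the bench. Level plywood bed 240 mm (its x) by 440 mm (its y), 18 mm thick, top at z = 18 mm. A dark wood fence 30 mm thick, 21 mm above the bed, runs the bed's whole length along y near its far edge. Origin: centre of the bed's underside. Fence face at x = +80 mm, stop face at y = +180 mm. It turns up to 12 degrees from start to start.
- corner (a point): The pocket's inner corner at bed level, with the jig's axes: fence face is the plane x = 0, running to y = -400 mm; the end stop's face is y = 0. The stop is 26 mm thick and 21 mm high above the bed. Home for the cleat: centre at x = -18, y = -40, z = +9 mm from here, its trailing half (y = -40 to -80 mm) standing out of the pocket.
- mouth (a point): The outer lip of the pocket's mouth, at bed level, jig's axes: the edge of the cheek, a wooden block opposite the fence, 26 mm thick, 21 mm high, 40 mm long from here to the stop. The pocket is 38 mm wide between fence and cheek, 21 mm high, open only towards -y. From here a flared lead-in widens it by 8 mm over the 14 mm before the mouth.
- bar_edge (a point): Top of the aluminium bush bar, middle of its edge over the pocket's mouth, jig's axes. The bar, 6 mm thick, bridges fence and cheek above the pocket, its top 45 mm above the bench; it reaches 24 mm from here towards +y (so a 6 mm gap at the stop is open to view), 49 mm to -x and 43 mm to +x. Two steel drill bushes stand 12 mm above it.
- cleat: The longer cleat, the one to load: loose plain wooden block 80 mm long (its y axis), 36 mm wide (its x axis), 18 mm thick, 25 to 40 g. Origin: its centre. It starts flat on the open bed, its centre 85 to 125 mm from the fence face and 100 to 260 mm short of home, its length within 20 degrees of the fence direction. Either end may lead.
- short_cleat: The shorter cleat, a bystander of the same wood: 48 mm long (its y axis), 36 mm wide, 18 mm thick, flat on the bed beside the longer one, nearer the stop or farther from it: the two change places from start to start. Origin: its centre.
- screw_tin: Bystander: small open steel tin with brass screws, 44 mm across, 28 mm tall, at the near right corner of the bed. Origin: centre of its underside.
- mallet: Bystander lying on the bench to the right: wooden mallet, 250 mm long, head 60 x 100 x 60 mm. Origin on the underside, near the head.
- chisel: Bystander lying on the bench to the left: chisel 245 mm long, 25 mm thick. Origin on the underside at the ferrule.
- glue: Bystander: white glue bottle standing on the bench to the left beyond the chisel, 56 mm across, 150 mm tall. Origin: centre of its underside.
- square: Bystander: try square lying flat beyond the jig, stock 22 x 110 x 16 mm, blade 150 x 30 mm. Origin under the stock.
- brush: Bystander: brush lying flat beyond the jig on the left. Origin on its underside.
- plane: Bystander: block plane standing on the bench to the right, 160 x 50 mm, 57 mm tall. Origin: centre of its sole.
There are look-alikes about, which are no part of the job. What is shaped like the cleat but purple or turquoise is not meant.

How it is judged:
By the outcome, as a careful person would: the job done as asked, in the order asked, and still so for the second after the job is handed in, with the robot touching nothing.
It also fails if it takes over 51 s, if anything falls off the work surface, if the arm or the gripper's body presses on something with over 40 N, if the wrist force passes 120 N, or if a joint passes its speed limit or range.

## Working session

There is one attempt and no reset: what is moved stays moved. The work goes in short steps, Python scripts to look and compute and a tool call to move; the robot and the scene stay as the last step left them, time stands still between calls to the robot, and variables do not carry over. Pictures are saved under pics/ and viewed, at most 10 in all, crops included, and the job is handed in when it is done.

Besides the shell and the picture viewer there is one more tool, called after "Emit:" as name(argument=value, ...) on one line, values as JSON. servo_tool: Moves the arm, as the interface text tells. Its arguments: {"type":"object","properties":{"increments":{"type":"array"},"hand":{"type":"number"},"grip_force":{"type":"number"}},"required":["increments"]}

```bash
mkdir -p pics; cat > h.py <<'E'
import numpy as np, cv2
from bench import bot
def snap(n,f):
    c=bot.camera(n); cv2.imwrite(f,c["img"][:,:,::-1]); np.savez(f+".npz",K=c["K"],p=c["xyz"],R=c["rotation"]); return c
def ray(f,u,v,z):
    d=np.load(f+".npz"); r=np.array(d["R"])
    if r.size==3: r=cv2.Rodrigues(r)[0]
    w=r@np.linalg.inv(d["K"])@[u,v,1.]; return d["p"]+w*(z-d["p"][2])/w[2]
def proj(f,P):
    d=np.load(f+".npz"); r=np.array(d["R"])
    if r.size==3: r=cv2.Rodrigues(r)[0]
    q=d["K"]@(r.T@(np.array(P)-d["p"])); return q[:2]/q[2]
E
python3 - <<'E'
from h import *
c=snap("top","pics/top1.png"); print(c["K"],c["xyz"],c["rotation"])
c=snap("scene","pics/sc1.png"); print(c["xyz"])
print(bot.get_state(),bot.finger_overhang)
E
```

```text
[[513.67207389   0.         318.38925236]
 [  0.         513.67207389 195.25704304]
 [  0.           0.           1.        ]] [ 0.17210222 -0.04346126  1.72329573] [-2.19135109  2.01582629 -0.21882986]
[1.16279987 0.24056079 1.20955655]
{'time': 0.1, 'joints': array([ 1.01270554e+00,  3.77969020e-01,  7.97814070e-02,  1.27440382e+00,
       -2.93859803e-06,  1.46048565e+00]), 'qd': array([-0.00108251, -0.00094513,  0.00342356, -0.00081155, -0.00134723,
       -0.00031401]), 'joint_efforts': array([ 1.09468463e-03, -4.64693284e+01,  2.70581281e+01,  1.19695437e-02,
       -9.91387196e-05, -8.78717259e-06]), 'eef_pos': array([0.24866336, 0.51784175, 0.24747475]), 'eef_rot': array([-6.97379408e-01, -3.06260957e+00,  2.66475872e-03]), 'wrist_force': array([ 0.35592588, -0.17241379, -0.39111417]), 'torque': array([-0.0636598 ,  0.00896911,  0.01501474]), 'grip_force': 0.0, 'finger_gap': 0.08533906442159353} 0.017
```

View pics/top1.png

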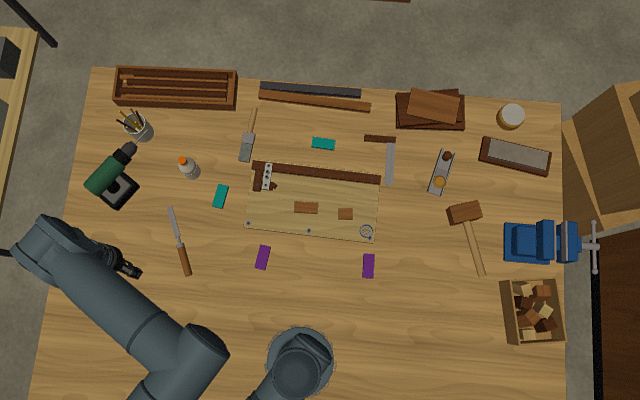

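View pics/sc1.png

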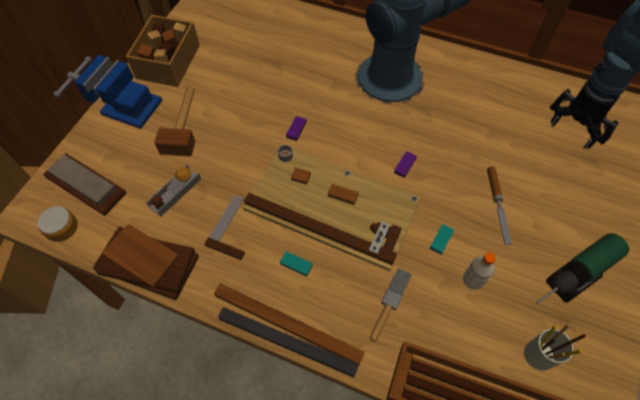

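The top view shows the jig with the pocket at about (265,177), the longer cleat at (306,208), the shorter one at (346,213) and the tin at (366,231). I'll crop in to measure them.

```bash
python3 - <<'E'
import cv2
i=cv2.imread("pics/top1.png")[150:250,235:395]
cv2.imwrite("pics/top1c.png",cv2.resize(i,None,fx=5,fy=5,interpolation=cv2.INTER_CUBIC))
E
```

```text
(no output)
```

View pics/top1c.png

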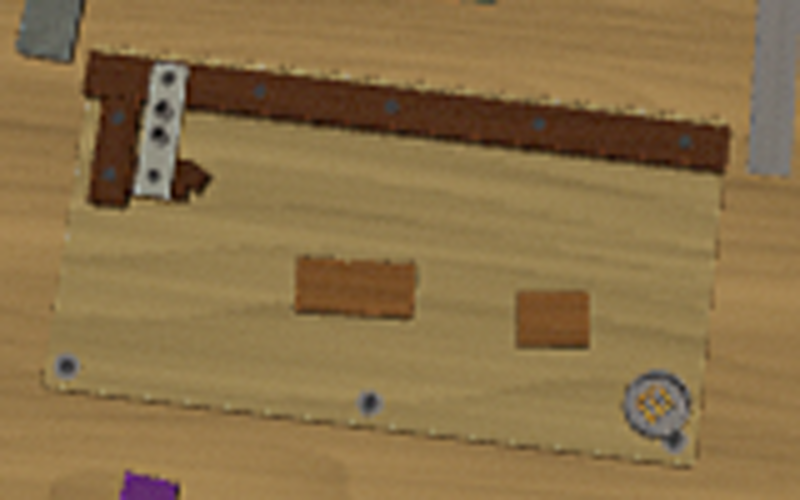

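```bash
cat >> h.py <<'E'
def R2(a): return np.array([[np.cos(a),-np.sin(a)],[np.sin(a),np.cos(a)]])
E
python3 - <<'E'
from h import *
from scipy.optimize import least_squares
f="pics/top1.png"
px=lambda p:(235+(p[0]+.5)/5-.5,150+(p[1]+.5)/5-.5)
# jig frame pts
pts=[((-.12,.22,.018),(45,388)),((-.12,-.22,.018),(693,465)),((.08,-.22,.039),(724,172)),((.11,-.22,.039),(730,127)),((.11,.22,.039) ,(91,53)),
((.08,.17,.045),(None)),]
pts=[p for p in pts if p[1]]
W=lambda q,P:np.r_[q[:2]+R2(q[2])@P[:2],P[2]]
fun=lambda q:np.concatenate([proj(f,W(q,P))-px(p) for P,p in pts])
s=least_squares(fun,[.5,0,0]);q=s.x;print(q,np.degrees(q[2]),s.fun.round(2))
# cleats
for name,cs,L in(("long",[(297,256),(416,263),(413,319),(295,312)],.08),("short",[(517,291),(589,291),(588,348),(516,347)],.048)):
    w=np.array([ray(f,*px(c),.036)[:2] for c in cs]);j=(w-q[:2])@R2(q[2])
    print(name,w.mean(0),"jig",j.mean(0).round(4),[np.linalg.norm(w[i]-w[i-1]).round(4) for i in range(4)])
    d=j[0]+j[3]-j[1]-j[2];print("angle from +y",np.degrees(np.arctan2(-d[0],d[1])))
print("home",W(q,(.062,.14,.027)),"tin jig",R2(-q[2])@(ray(f,*px((657,404)),.046)[:2]-q[:2]))
np.save("q.npy",q)
E
```

```text
[ 0.52300899  0.00258562 -0.03688901] -2.1135848451030204 [-0.7   0.11  0.4   0.42  0.62 -0.42  0.26  0.03 -0.58 -0.23]
long [0.49405294 0.0227462 ] jig [-0.0297  0.0191] [np.float64(0.0382), np.float64(0.08), np.float64(0.0382), np.float64(0.0789)]
angle from +y 3.4601293052953475
short [ 0.48355093 -0.11031562] jig [-0.0353 -0.1143] [np.float64(0.038), np.float64(0.0482), np.float64(0.0386), np.float64(0.0479)]
angle from +y 6.497885923315347
home [0.5901301  0.14020378 0.027     ] tin jig [-0.08525686 -0.18846141]
```

```bash
python3 - <<'E'
from h import *
q=np.load("q.npy");s=bot.get_state();R=cv2.Rodrigues(s["eef_rot"])[0]
print(R[:2,1],"turn",q[2]+np.pi/2-np.arctan2(R[1,1],R[0,1]))
for n,P in(("pre",(-.08,.019)),("fence",(.08-.036-.011,.019)),("behind",(.062,-.06))): w=q[:2]+R2(q[2])@P; print(n,w,w-s["eef_pos"][:2])
E
```

```text
[0.43296472 0.9014091 ] turn 0.4108909218059493
pre [0.44376415 0.02452315] [ 0.19510079 -0.49331861]
fence [0.55668728 0.02035563] [ 0.30802392 -0.49748612]
behind [ 0.58275398 -0.05966016] [ 0.33409061 -0.57750191]
```

Emit:
servo_tool(increments=[[[0.016, -0.04, 0], [0, 0, 0.04]], [[0.016, -0.04, 0], [0, 0, 0.04]], [[0.016, -0.04, 0], [0, 0, 0.04]], [[0.016, -0.04, 0], [0, 0, 0.04]], [[0.016, -0.04, 0], [0, 0, 0.04]]], hand=0.04)

```text
time: 0.6
eef_pos: [0.329, 0.3166, 0.2479]
eef_rot: [-0.385, -3.118, 0.001]
wrist_force: [0.6, -0.2, 0.2]
finger_gap: 0.04
grip_force: 0.0
```

Emit:
servo_tool(increments=[[[0.016, -0.04, -0.01], [0, 0, 0.04]], [[0.016, -0.04, -0.01], [0, 0, 0.04]], [[0.016, -0.04, -0.01], [0, 0, 0.04]], [[0.016, -0.04, -0.01], [0, 0, 0.04]], [[0.016, -0.04, -0.01], [0, 0, 0.04]]])

```text
time: 1.1
eef_pos: [0.409, 0.1166, 0.1977]
eef_rot: [-0.072, -3.14, -0.0]
wrist_force: [0.7, -0.3, -0.3]
finger_gap: 0.04
grip_force: 0.0
```

```bash
python3 - <<'E'
from h import *
q=np.load("q.npy");s=bot.get_state();R=cv2.Rodrigues(s["eef_rot"])[0]
print(s["time"],s["eef_pos"],R[:,2],s["finger_gap"],"turn",q[2]+np.pi/2-np.arctan2(R[1,1],R[0,1]))
snap("wrist","pics/w1.png")
E
```

```text
1.1 [0.40897215 0.11662488 0.19774321] [-2.88887272e-04  1.29410078e-04 -9.99999950e-01] 0.039961701147645905 turn 0.009181882249534867
```

View pics/w1.png

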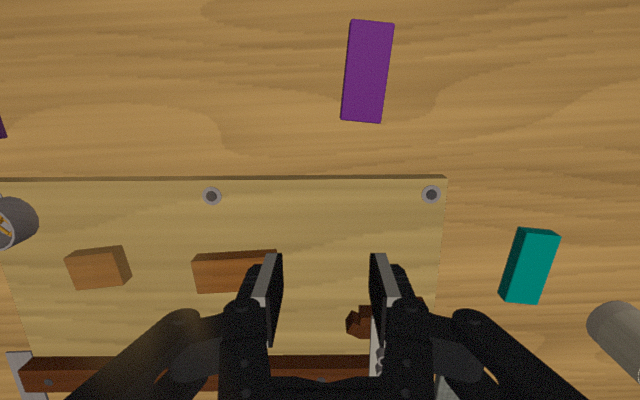

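The wrist view shows the near bed edge running from (0,180) to (445,177), its corner at (445,178), the long cleat with corners at about (192,254) and (197,293), and the short one at (97,268). I'll check these against the top-view fit.

```bash
python3 - <<'E'
from h import *
q=np.load("q.npy");f="pics/w1.png";print(np.load(f+".npz")["p"])
for n,u,v,z in(("corner",445,178,.018),("edge",10,181,.018),("long TL near-right",192,254,.036),("long near-left",277,250,.036),("fence top near face",270,356,.039),("fence face",80,358,.039)):
    w=ray(f,u,v,z)[:2]; print(n,w,(w-q[:2])@R2(q[2]))
for P in((-.12,.22,.018),(-.12,-.1,.018),(.08,-.1,.039),(.08,.05,.039)): print(P,proj(f,np.r_[q[:2]+R2(q[2])@P[:2],P[2]]))
E
```

```text
[0.32769923 0.12014149 0.3243208 ]
corner [0.41462972 0.22601367] [-0.11654571  0.21927895]
edge [ 0.39887791 -0.17641103] [-0.11744513 -0.18345291]
long TL near-right [ 0.47248965 -0.01240298] [-0.04993218 -0.01684159]
long near-left [0.47200401 0.06762666] [-0.05336904  0.0631157 ]
fence top near face [0.59183331 0.04972394] [0.067039   0.04964454]
fence face [ 0.5854248  -0.14810484] [ 0.06793091 -0.148286  ]
(-0.12, 0.22, 0.018) [446.16552547 174.35726742]
(-0.12, -0.1, 0.018) [ 99.17402202 177.51409693]
(0.08, -0.1, 0.039) [128.52094224 366.87519378]
(0.08, 0.05, 0.039) [271.09646651 365.90796917]
```

Emit:
servo_tool(increments=[[[0.011, -0.031, -0.01], [0, 0, 0.009]], [[0.012, -0.031, -0.02], [0, 0, 0]], [[0.012, -0.03, -0.03], [0, 0, 0]], [[0, 0, -0.04], [0, 0, 0]], [[0, 0, -0.03], [0, 0, 0]]])

```text
time: 1.65
eef_pos: [0.4434, 0.0256, 0.0664]
eef_rot: [-0.065, -3.14, -0.0]
wrist_force: [0.3, 0.8, -0.2]
finger_gap: 0.0404
grip_force: 0.0
```

Emit:
servo_tool(increments=[[[0, 0, -0.015], [0, 0, 0]], [[0, 0, -0.01], [0, 0, 0]], [[0, 0, -0.005], [0, 0, 0]], [[0, 0, 0], [0, 0, 0]], [[0, 0, 0], [0, 0, 0]]])

```text
time: 2.15
eef_pos: [0.4447, 0.0264, 0.0391]
eef_rot: [0.061, 3.14, 0.0]
wrist_force: [-0.5, -0.9, 0.3]
finger_gap: 0.0398
grip_force: 0.0
```

Emit:
servo_tool(increments=[[[0.01, -0.0004, -0.001], [0, 0, 0]], [[0.008, -0.0003, 0], [0, 0, 0]], [[0.008, -0.0003, 0], [0, 0, 0]], [[0.01, -0.0004, 0], [0, 0, 0]], [[0.01, -0.0004, 0], [0, 0, 0]]])

```text
time: 2.65
eef_pos: [0.4911, 0.0245, 0.0374]
eef_rot: [0.061, 3.141, 0.0]
wrist_force: [-0.1, 0.3, 0.4]
finger_gap: 0.0398
grip_force: 0.2
```

Emit:
servo_tool(increments=[[[0.01, -0.0004, 0], [0, 0, 0]], [[0.01, -0.0004, 0], [0, 0, 0]], [[0.01, -0.0004, 0], [0, 0, 0]], [[0.008, -0.0003, 0], [0, 0, 0]], [[0.006, -0.0002, 0], [0, 0, 0]]])

```text
time: 3.15
eef_pos: [0.5349, 0.0228, 0.0373]
eef_rot: [0.061, 3.141, 0.0]
wrist_force: [-0.9, -0.4, 0.6]
finger_gap: 0.0401
grip_force: 0.2
```

```bash
python3 - <<'E'
from h import *
q=np.load("q.npy");s=bot.get_state();print((s["eef_pos"][:2]-q[:2])@R2(q[2]),s["eef_pos"],s["wrist_force"])
snap("wrist","pics/w2.png")
E
```

```text
[0.01112479 0.02063123] [0.53488711 0.02279252 0.03729138] [-0.87441291 -0.4246244   0.56196338]
```

View pics/w2.png

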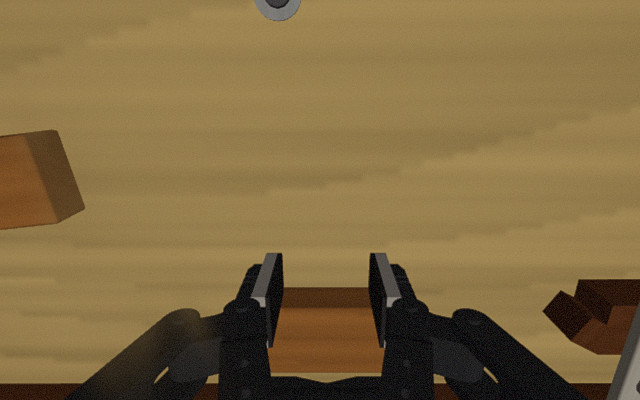

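The cleat (rows 288–372, columns 270–385) is square ahead of both fingers, and a strip of bed still shows before the fence at row 383. I'll keep pushing.

Emit:
servo_tool(increments=[[[0.005, -0.0002, 0], [0, 0, 0]], [[0.005, -0.0002, 0], [0, 0, 0]], [[0.004, -0.0001, 0], [0, 0, 0]], [[0.003, -0.0001, 0], [0, 0, 0]], [[0.002, -0.0001, 0], [0, 0, 0]]])

```text
time: 3.7
eef_pos: [0.5532, 0.0221, 0.0373]
eef_rot: [-0.061, -3.141, -0.0]
wrist_force: [0.2, 0.5, 0.1]
finger_gap: 0.0403
grip_force: 0.2
```

Emit:
servo_tool(increments=[[[0.001, 0, 0], [0, 0, 0]], [[0.001, 0, 0], [0, 0, 0]], [[0.001, 0, 0], [0, 0, 0]], [[0.001, 0, 0], [0, 0, 0]], [[0, 0, 0], [0, 0, 0]]])

```text
time: 4.2
eef_pos: [0.5571, 0.0221, 0.0374]
eef_rot: [0.061, 3.141, 0.0]
wrist_force: [0.1, 0.6, 0.1]
finger_gap: 0.04
grip_force: 0.0
```

Emit:
servo_tool(increments=[[[0.001, 0, 0], [0, 0, 0]], [[0.001, 0, 0], [0, 0, 0]], [[0.001, 0, 0], [0, 0, 0]], [[0, 0, 0], [0, 0, 0]], [[0, 0, 0], [0, 0, 0]]])

```text
time: 4.7
eef_pos: [0.5592, 0.0221, 0.0372]
eef_rot: [-0.061, -3.14, -0.0]
wrist_force: [-3.5, -0.3, 1.8]
finger_gap: 0.0396
grip_force: 1.7
```

Emit:
servo_tool(increments=[[[0.001, 0, 0], [0, 0, 0]], [[0.001, 0, 0], [0, 0, 0]], [[0, 0, 0], [0, 0, 0]], [[0, 0, 0], [0, 0, 0]], [[0, 0, 0], [0, 0, 0]]])

```text
time: 5.2
eef_pos: [0.5592, 0.0222, 0.0368]
eef_rot: [-0.061, -3.136, 0.0]
wrist_force: [-6.9, -0.3, 5.4]
finger_gap: 0.0401
grip_force: 3.9
```

```bash
python3 - <<'E'
from h import *
q=np.load("q.npy");s=bot.get_state();print((s["eef_pos"][:2]-q[:2])@R2(q[2]),s["eef_pos"],s["wrist_force"],s["torque"])
snap("wrist","pics/w3.png");snap("scene","pics/sc3.png")
a=cv2.imread("pics/sc3.png")[150:280,240:430]
cv2.imwrite("pics/sc3c.png",cv2.resize(a,None,fx=4,fy=4,interpolation=cv2.INTER_CUBIC))
E
```

```text
[0.03543462 0.02096541] [0.55919273 0.02222991 0.0368321 ] [-6.87186245 -0.26776099  5.44592026] [0.00200288 1.4707118  0.06033079]
```

View pics/w3.png

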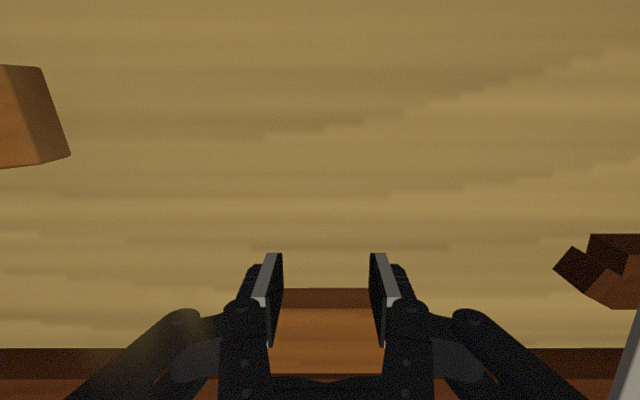

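Flush: the fence face (row 348) meets the cleat with no bed showing between them, and there is 7 N of reaction. Next I'll back off, lift, close the fingers and go behind the trailing end.

Emit:
servo_tool(increments=[[[-0.005, 0.0002, 0], [0, 0, 0]], [[-0.012, 0.0004, 0], [0, 0, 0]], [[-0.015, 0.0005, 0], [0, 0, 0]], [[0, 0, 0.03], [0, 0, 0]], [[0, 0, 0.03], [0, 0, 0]]])

```text
time: 5.8
eef_pos: [0.5291, 0.0234, 0.0972]
eef_rot: [-0.061, -3.14, -0.001]
wrist_force: [1.2, -0.0, -0.3]
finger_gap: 0.0398
grip_force: 0.0
```

Emit:
servo_tool(increments=[[[0, -0.025, 0], [0, 0, 0]], [[0, -0.03, 0], [0, 0, 0]], [[0.02, -0.02, 0], [0, 0, 0]], [[0.02, 0, 0], [0, 0, 0]], [[0.015, 0, 0], [0, 0, 0]]], hand=0)

```text
time: 6.3
eef_pos: [0.5873, -0.053, 0.0979]
eef_rot: [0.063, 3.137, -0.0]
wrist_force: [-0.2, -0.7, 0.3]
finger_gap: 0.0
grip_force: 0.0
```

```bash
python3 - <<'E'
from h import *
q=np.load("q.npy");s=bot.get_state();print((s["eef_pos"][:2]-q[:2])@R2(q[2]),s["eef_pos"],s["finger_gap"],s["wrist_force"],s["eef_rot"])
snap("wrist","pics/w4.png")
E
```

```text
[ 0.06632489 -0.05314832] [ 0.58732862 -0.05297265  0.09785991] 1.3239592559081507e-05 [-0.24005557 -0.65649913  0.32217932] [ 6.34761635e-02  3.13738431e+00 -4.65065751e-04]
```

View pics/w4.png

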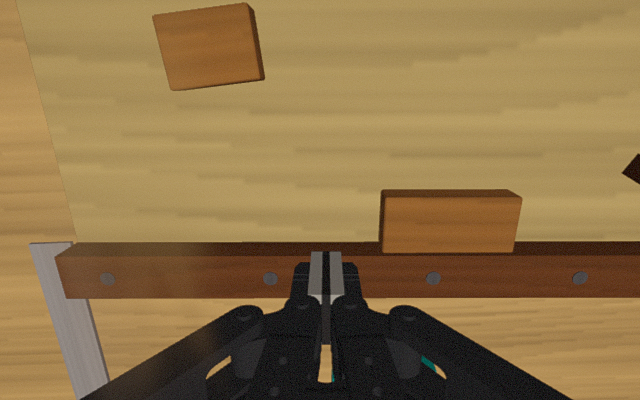

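The cleat (columns 382–520, rows 190–252) lies flush along the fence, and the closed fingers are on the trailing side (columns 296–357), clear of it. I'll measure the trailing end.

```bash
python3 - <<'E'
from h import *
q=np.load("q.npy");f="pics/w4.png"
for n,u,v,z in(("trail near",386,196,.036),("trail far",384,252,.036),("lead near",520,198,.036),("lead far",514,251,.036),("fence top L",80,255,.039),("fence top R",620,254,.039)):
    print(n,(ray(f,u,v,z)[:2]-q[:2])@R2(q[2]))
E
```

```text
trail near [ 0.04642337 -0.01870416]
trail far [ 0.08245737 -0.01802854]
lead near [0.04791696 0.05881762]
lead far [0.08203754 0.06124732]
fence top L [ 0.08231223 -0.20214003]
fence top R [0.08270286 0.12353711]
```

Emit:
servo_tool(increments=[[[-0.001, 0, -0.02], [0, 0, 0]], [[0, 0, -0.02], [0, 0, 0]], [[0, 0, -0.012], [0, 0, 0]], [[0, 0, -0.006], [0, 0, 0]], [[0, 0, 0], [0, 0, 0]]])

```text
time: 6.85
eef_pos: [0.5834, -0.0516, 0.0387]
eef_rot: [-0.061, -3.14, -0.0]
wrist_force: [-0.3, -0.3, -0.9]
finger_gap: 0.0001
grip_force: 0.0
```

Emit:
servo_tool(increments=[[[0.0003, 0.008, 0], [0, 0, 0]], [[0.0003, 0.008, 0], [0, 0, 0]], [[0.0003, 0.007, 0], [0, 0, 0]], [[0.0003, 0.007, 0], [0, 0, 0]], [[0.0004, 0.01, 0], [0, 0, 0]]])

```text
time: 7.35
eef_pos: [0.5859, -0.0112, 0.0397]
eef_rot: [0.061, 3.14, -0.0]
wrist_force: [-0.7, -0.2, 0.4]
finger_gap: -0.0
grip_force: 0.2
```

Emit:
servo_tool(increments=[[[0.0004, 0.01, 0], [0, 0, 0]], [[0.0004, 0.01, 0], [0, 0, 0]], [[0.0003, 0.008, 0], [0, 0, 0]], [[0.0002, 0.006, 0], [0, 0, 0]], [[0.0001, 0.004, 0], [0, 0, 0]]])

```text
time: 7.85
eef_pos: [0.587, 0.0269, 0.0393]
eef_rot: [-0.06, -3.141, -0.0]
wrist_force: [-0.8, 0.2, 0.6]
finger_gap: -0.0
grip_force: 0.2
```

```bash
python3 - <<'E'
from h import *
q=np.load("q.npy");s=bot.get_state();print((s["eef_pos"][:2]-q[:2])@R2(q[2]),s["eef_pos"],s["finger_gap"],s["wrist_force"],s["eef_rot"])
snap("wrist","pics/w5.png")
E
```

```text
[0.06302802 0.02664696] [0.58697689 0.02688994 0.03928403] -3.677002566417179e-05 [-0.76632312  0.17486751  0.57340883] [-6.01867049e-02 -3.14096048e+00 -7.13295502e-05]
```

View pics/w5.png

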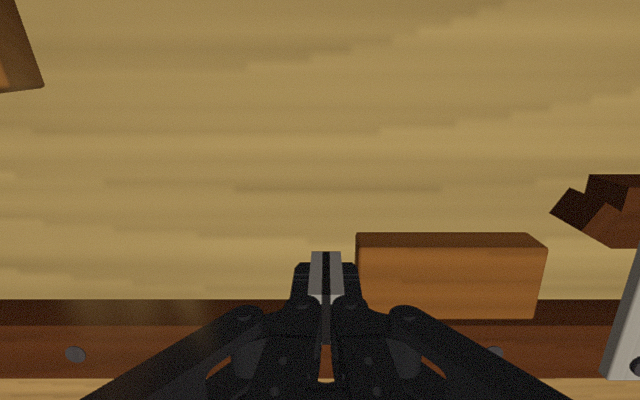

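The cleat (columns 356–547) is still flush on the fence and in line with the mouth. I'll push on, leaning slightly towards the fence.

Emit:
servo_tool(increments=[[[0.0007, 0.007, 0], [0, 0, 0]], [[0.0007, 0.008, 0], [0, 0, 0]], [[0.0006, 0.008, 0], [0, 0, 0]], [[0.0003, 0.008, 0], [0, 0, 0]], [[0.0002, 0.006, 0], [0, 0, 0]]])

```text
time: 8.4
eef_pos: [0.5895, 0.0641, 0.0393]
eef_rot: [-0.06, -3.141, -0.0]
wrist_force: [-0.0, -0.5, -0.0]
finger_gap: 0.0002
grip_force: 0.1
```

Emit:
servo_tool(increments=[[[0.0002, 0.005, 0], [0, 0, 0]], [[0.0002, 0.005, 0], [0, 0, 0]], [[0.0001, 0.003, 0], [0, 0, 0]], [[0.0001, 0.002, 0], [0, 0, 0]], [[0, 0.001, 0], [0, 0, 0]]])

```text
time: 8.9
eef_pos: [0.5901, 0.0793, 0.0393]
eef_rot: [-0.061, -3.141, 0.0]
wrist_force: [-0.4, -0.3, 0.2]
finger_gap: 0.0002
grip_force: 0.1
```

Emit:
servo_tool(increments=[[[0, 0.002, 0], [0, 0, 0]], [[0, 0.001, 0], [0, 0, 0]], [[0, 0.001, 0], [0, 0, 0]], [[0, 0.001, 0], [0, 0, 0]], [[0, 0, 0], [0, 0, 0]]])

```text
time: 9.4
eef_pos: [0.5901, 0.0844, 0.0393]
eef_rot: [0.061, 3.141, 0.0]
wrist_force: [-0.1, -0.6, 0.8]
finger_gap: 0.0001
grip_force: 0.0
```

Emit:
servo_tool(increments=[[[0, 0.001, 0], [0, 0, 0]], [[0, 0.001, 0], [0, 0, 0]], [[0, 0.001, 0], [0, 0, 0]], [[0, 0, 0], [0, 0, 0]], [[0, 0, 0], [0, 0, 0]]])

```text
time: 9.9
eef_pos: [0.5901, 0.0873, 0.0393]
eef_rot: [0.061, 3.141, 0.0]
wrist_force: [0.7, -0.3, -0.6]
finger_gap: 0.0003
grip_force: 0.0
```

Emit:
servo_tool(increments=[[[0, 0.001, 0], [0, 0, 0]], [[0, 0.001, 0], [0, 0, 0]], [[0, 0.001, 0], [0, 0, 0]], [[0, 0, 0], [0, 0, 0]], [[0, 0, 0], [0, 0, 0]]])

```text
time: 10.4
eef_pos: [0.5902, 0.0894, 0.0393]
eef_rot: [0.062, 3.141, -0.003]
wrist_force: [0.3, -5.1, 0.4]
finger_gap: 0.0001
grip_force: 2.6
```

```bash
python3 - <<'E'
from h import *
q=np.load("q.npy");s=bot.get_state();print((s["eef_pos"][:2]-q[:2])@R2(q[2]),s["wrist_force"])
snap("wrist","pics/w6.png")
E
```

```text
[0.06391697 0.08918639] [ 0.30867644 -5.07447145  0.43558368]
```

View pics/w6.png

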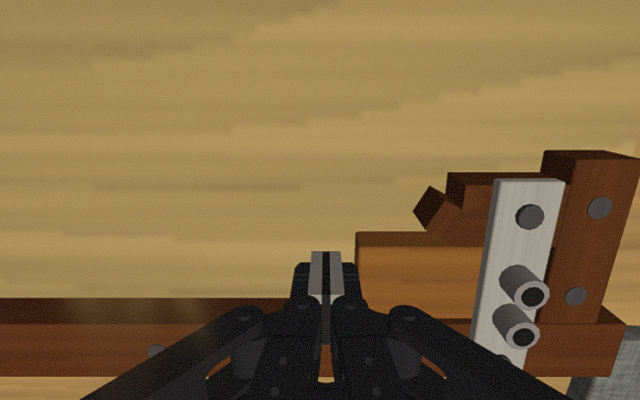

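There is 5 N of resistance and the cleat is under the bar with its trailing end at column 356. I'll press slightly more to seat it and measure.

Emit:
servo_tool(increments=[[[0, 0.001, 0], [0, 0, 0]], [[0, 0.001, 0], [0, 0, 0]], [[0, 0.001, 0], [0, 0, 0]], [[0, 0, 0], [0, 0, 0]], [[0, 0, 0], [0, 0, 0]]])

```text
time: 10.95
eef_pos: [0.5902, 0.0896, 0.0394]
eef_rot: [0.065, 3.141, -0.012]
wrist_force: [0.6, -12.2, 0.5]
finger_gap: -0.0
grip_force: 6.3
```

```bash
python3 - <<'E'
from h import *
q=np.load("q.npy");f="pics/w6.png";J=lambda u,v,z:(ray(f,u,v,z)[:2]-q[:2])@R2(q[2])
print("trail near",J(360,247,.036),"bar mouth edge near corner",J(497,181,.045),"stop outer near corner top",J(638,158,.039))
E
```

```text
trail near [0.04722647 0.10321285] bar mouth edge near corner [0.01616812 0.15145151] stop outer near corner top [0.00903278 0.20582007]
```

Solid stop: 12 N with no further motion, and the trailing end is 79±2 mm from the stop. I'll retreat and check.

Emit:
servo_tool(increments=[[[0, -0.006, 0], [0, 0, 0]], [[0, -0.012, 0], [0, 0, 0]], [[0, -0.015, 0], [0, 0, 0]], [[0, 0, 0.03], [0, 0, 0]], [[0, 0, 0.04], [0, 0, 0]]])

```text
time: 11.45
eef_pos: [0.5876, 0.0592, 0.1076]
eef_rot: [-0.063, -3.135, -0.001]
wrist_force: [0.2, -0.7, -0.1]
finger_gap: 0.0002
grip_force: 0.0
```

Emit:
servo_tool(increments=[[[0, 0.02, 0.04], [0, 0, 0]], [[0, 0.03, 0.04], [0, 0, 0]], [[0, 0.02, 0.02], [0, 0, 0]], [[0, 0.02, 0], [0, 0, 0]], [[0, 0, 0], [0, 0, 0]]])

```text
time: 11.95
eef_pos: [0.5906, 0.152, 0.2105]
eef_rot: [0.057, 3.139, 0.003]
wrist_force: [0.3, -0.1, -0.1]
finger_gap: -0.0004
grip_force: 0.0
```

```bash
python3 - <<'E'
from h import *
s=bot.get_state();print(s["eef_pos"],s["time"])
snap("wrist","pics/w7.png")
E
```

```text
[0.59062723 0.15202218 0.21046356] 11.95
```

View pics/w7.png

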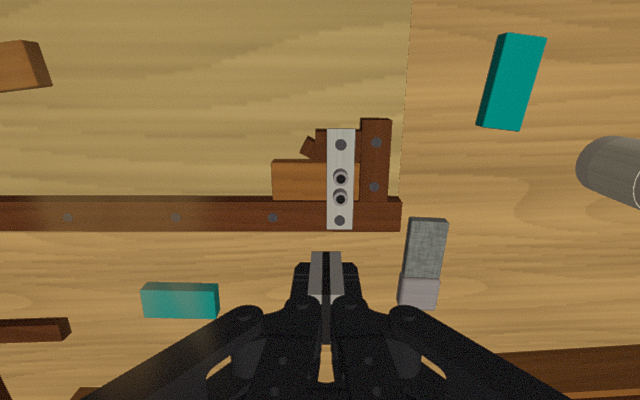

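The cleat (columns 272–360) fills the gap between the bar and the stop at columns 354–360 and lies flush on the fence. The short cleat is untouched.

```bash
python3 -c "
from bench import bot
print(bot.job_done())"
```

```text
the job is handed in; nothing more can be done
None
```

The longer cleat was pushed flush to the fence in the open, then slid under the bush bar and home against the end stop; the short cleat, tin and tools were left alone, and the job was handed in at about 12 s.

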